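# Angle a batten past a post into its bay

### The arm

A 7-joint arm with a two-finger parallel gripper is mounted at the origin on the work surface. World frame = base frame: x ahead of the robot, y to its left, z up, the work surface at z = 0. Lengths are in m, angles in rad, forces in N, time in s.
With the tool pointing down it reaches from about 0.35 to 0.9 m from the base axis. Payload 7.2 kg.
Tool frame: the origin (TCP) lies midway between the tips of the shut fingers; the grasp point (between the pads) lies 19 mm behind it; z points along the fingers, y is the line along which they close (so a half turn about z gives the same grasp; the last joint's range is limited). The gripper opens to 85 mm and grips with 20 to 120 N. Pads are 22 mm wide; open, the fingers measure 114 mm over their backs; the gripper's body (76 mm by 85 mm) begins 54 mm behind the grasp point. The pads swing forward as they close: fully open they stand 13 mm farther back than shut.
Start: joints at [-1.347, 0.411, -0.013, 1.596, 0.006, 1.134, -0.082], TCP at [0.18, 0.599, 0.206] pointing down, gripper open.
Joint ranges: [-2.95, 2.95], [-0.29, 1.99], [-1.47, 1.44], [0.14, 2.54], [-1.03, 4.17], [0.13, 1.85], [-2.86, 2.86]. Speed limits (rad/s): [2.39, 2.39, 3.01, 3.01, 3.14, 3.14, 3.14].

### API

Orientations are given as a unit quaternion [w, x, y, z].
In Python, from station import move_to, line_to, goto_joints, move_gripper, dwell, inverse_kinematics, get_obs, snapshot, get_calibration, MotionError, finish_job, recognise, tip_of gives the robot as it stands. Calls block until the motion is done:
- move_to(position, orientation): joint-space move of the TCP to a pose.
- line_to(position, attitude=None, v=0.15, threshold=None): straight line of the TCP; attitude=None keeps the orientation; v is the mean speed in m/s. With threshold (N) it stops when the force on the tool has changed by that much, and returns True; else False.
- goto_joints(angles): joint-space move.
- move_gripper(opening): finger opening in m; the grip force is fixed at half the most; returns when the fingers have stopped.
- dwell(seconds).
- inverse_kinematics(position, orientation): joint angles nearest the present ones, or None.
- get_obs(): the state.
- snapshot(name): name is "side" or "top"; returns the picture (384x512x3 uint8, red, green, blue); there is no depth.
- get_calibration(name): a dict with "mtx" (3x3 intrinsics, pixels), "xyz" and "attitude" of the camera in the world. Camera axes: x right, y down, z forward; pixel columns grow to the right and rows downward; lengths in m; the calibration is good to about 2 mm. A picture is of the moment at which its call begins. get_calibration takes no time and is no camera call.
A pose or a line that the arm cannot do raises MotionError and nothing moves.
- finish_job(): hands the job in; it is judged then, once.
Trained networks look in the newest picture that a camera, given by its name, has taken for a name from the list of things; names that differ only in an ending like _2 or _b are one class to them, and where a whole thing is asked for, a point or a joint stands for the part that bears it (a point fixed in the world has none). Each returns a list of dicts, best first, with "confidence" (0 to 1); they miss things now and then, are a little off and sometimes report something else, mostly with a low value. They report only what shows in the picture. A call takes as long as a camera call. They do not tell look-alikes from the thing itself.
- recognise(camera, label): "position" ([x, y, z] in m, in world coordinates, good to about 4 mm: the middle of the surface that is visible of it).
- tip_of(camera, label): "position" ([x, y, z] in m, in world coordinates, good to about 4 mm: a listed point, or the origin of a listed thing).
The state is a dict: "t": time; "q": joint angles; "joint_vel": joint speeds; "tau": joint torques, N m; "tcp_pos": TCP position; "tcp_rot": TCP orientation; "contact_force": force on the tool from outside, world axes, zero at the start; "moment": the same for the moment, N m; "opening": finger opening in m; "grip_force": force on a finger pad.
Only numpy, scipy, OpenCV 4.12 (cv2) and the standard library are available. Lean on these libraries where they do the work, as an engineer would, in place of code of your own. Each camera call takes 0.05 s, during which the arm holds its last target. There are 200 camera calls.

### The job

Stow the loose timber batten in the plywood bay on the bench, only by pushing it along the bench top with the fingertips: it must stay flat on the bench and never be lifted. The post in the mouth leaves too narrow a gap to go straight in, so push the end nearer the post in behind the post first, then push the other end round until the whole batten lies flat along the bay's back fence. Leave the mug, hammer, slates and can where they are.

Things in the scene. Friction and masses are not known exactly. Their poses are not given: they have to be found in the camera images.
- batten: Loose sawn softwood batten lying flat on the bench, 280 long, 38 wide, 25 high (mm), about 0.15 kg. Origin at the centre of its underside; its long axis is its own y, its 38 mm width its own x, z up. At the start it lies on the robot's side of the bay's mouth, with its own x pointing roughly into the bay and its long axis roughly along the mouth (within about 0.2 rad).
- end_a (a point): Centre of the batten's end face at its own +y end (140 mm from its origin, 12.5 mm above its underside).
- end_b (a point): Centre of the batten's end face at its own -y end (140 mm from its origin, 12.5 mm above its underside).
- bay: Fixed plywood bay standing on the bench: a U of three walls 18 mm thick and 35 mm high, with no floor of its own (the batten slides on the bench top). Origin at bench level in the middle of its open mouth; its +x points into the bay (away from the robot), its y runs along the mouth. Inside it is 330 mm wide (cheeks' inner faces at y = -165 and +165) and 90 mm deep (cheeks run from x = 0 to x = 90; the back fence's inner face is at x = 90).
- post: Fixed upright round steel post, 36 mm in diameter and 70 mm tall with a black cap, standing in the bay's mouth line (bay x = 0) near one cheek: its axis is 105 to 115 mm from the middle of the mouth, on the bay's +y or -y side depending on the start. Some 250 to 260 mm of mouth stay clear between it and the far cheek. The matching spot on the other side has only a flat empty socket, dark, flush with the bench, no obstacle. Origin on the axis at bench level.
- mug: White mug, 80 mm across, 90 mm tall, standing beside the work; not to be moved. Origin at the centre of its underside.
- hammer: Hammer lying on the bench beside the work; not to be moved. Origin under its middle.
- slates: Stack of four dark slates, each 110 x 150 x 6 mm, beside the bay; not to be moved. Origin at the centre of its underside.
- can: Can, 66 mm across, 120 mm tall, standing beside the bay; not to be moved. Origin at the centre of its underside.
Mind the look-alikes: they are no part of the job. Of the things that look like the post, take the one that is nearest to the robot's base at the start.

How it is judged:
By the outcome, as a careful person would: the job done as asked, in the order asked, and still so for the second after the job is handed in, with the robot touching nothing.
It also fails if it takes over 72 s, if anything falls off the work surface, if the arm or the gripper's body presses on something with over 40 N, if the wrist force passes 120 N, or if a joint passes its speed limit or range.

## Working session

There is one attempt and no reset: what is moved stays moved. The work goes in short steps, each a Python script; the robot and the scene stay as the last script left them, time stands still between calls to the robot, and variables do not carry over. Pictures are saved under pics/ and viewed, at most 10 in all, crops included, and the job is handed in when it is done.

```bash
mkdir -p pics; python3 - <<'E'
from station import *
import cv2
for c in("top","side"):
    im=snapshot(c); cv2.imwrite(f"pics/{c}0.png",im[:,:,::-1])
    k=get_calibration(c); print(c,k)
    for l in("batten","end_a","end_b","bay","post","mug","hammer","slates","can"):
        print(l,[(round(d["confidence"],2),[round(float(v),3) for v in d["position"]]) for d in tip_of(c,l)][:4])
print(get_obs()["t"],get_obs()["tcp_rot"])
E
```

```text
top {'mtx': array([[492.3162964 ,   0.        , 249.9772216 ],
       [  0.        , 492.3162964 , 193.63424506],
       [  0.        ,   0.        ,   1.        ]]), 'xyz': array([0.46976003, 0.0257652 , 1.80537665]), 'attitude': array([ 0.01535322, -0.69706399,  0.71659476, -0.01892146])}
batten [(0.86, [0.483, -0.036, 0.007])]
end_a [(0.68, [0.47, 0.101, 0.011]), (0.59, [0.487, -0.173, 0.015])]
end_b [(0.68, [0.47, 0.101, 0.011]), (0.59, [0.487, -0.173, 0.015])]
bay [(0.37, [0.665, -0.374, 0.0])]
post [(0.62, [0.771, -0.017, 0.004]), (0.54, [0.579, 0.09, -0.003])]
mug [(0.56, [0.368, 0.46, 0.001])]
hammer [(0.75, [0.406, -0.457, -0.002])]
slates [(0.93, [0.621, 0.409, -0.002])]
can [(0.82, [0.669, -0.375, 0.003])]
side {'mtx': array([[447.31159923,   0.        , 257.89509074],
       [  0.        , 447.31159923, 199.93120892],
       [  0.        ,   0.        ,   1.        ]]), 'xyz': array([0.40492782, 1.00410361, 0.78517497]), 'attitude': array([ 0.03578824, -0.06824955,  0.88952614, -0.45033815])}
batten [(0.75, [0.485, -0.036, -0.002])]
end_a [(0.88, [0.476, 0.107, 0.009]), (0.84, [0.49, -0.174, 0.014])]
end_b [(0.88, [0.476, 0.107, 0.009]), (0.84, [0.49, -0.174, 0.014])]
bay [(0.74, [0.624, 0.406, -0.001])]
post [(0.87, [0.658, 0.213, 0.001]), (0.71, [0.579, 0.085, 0.002]), (0.59, [0.778, -0.021, 0.0])]
mug [(0.73, [0.365, 0.459, -0.004])]
hammer [(0.72, [0.411, -0.453, 0.003]), (0.58, [0.672, -0.375, -0.001])]
slates [(0.58, [0.624, 0.403, -0.002])]
can [(0.79, [0.673, -0.375, 0.0])]
1.0 [3.57447189e-06 1.45370198e-01 9.89377331e-01 4.39975133e-05]
```

View pics/top0.png

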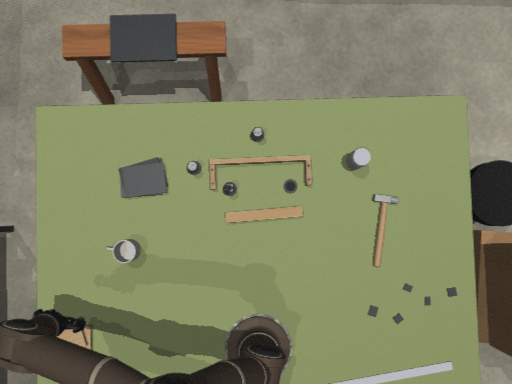

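View pics/side0.png

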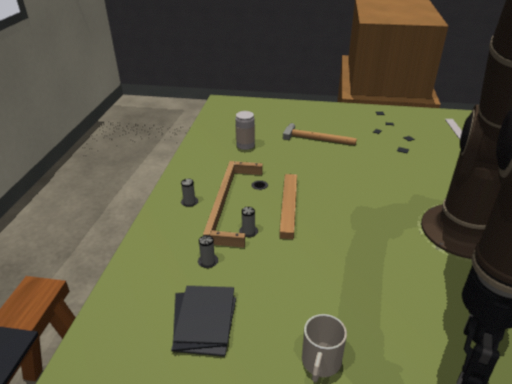

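The top view shows the real post at (230,188), in the mouth by the left (+y) cheek. The flat socket is at (291,186), and the look-alikes are at (193,168) and (257,134). The bay's back fence runs (210,161)–(310,157), and the batten runs (226,217)–(302,212). Next I'll enlarge the bay to get its corners.

```bash
python3 - <<'E'
import cv2
im=cv2.imread("pics/top0.png")[140:230,195:325]
cv2.imwrite("pics/crop0.png",cv2.resize(im,None,fx=6,fy=6,interpolation=cv2.INTER_CUBIC))
E
```

```text
(no output)
```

View pics/crop0.png

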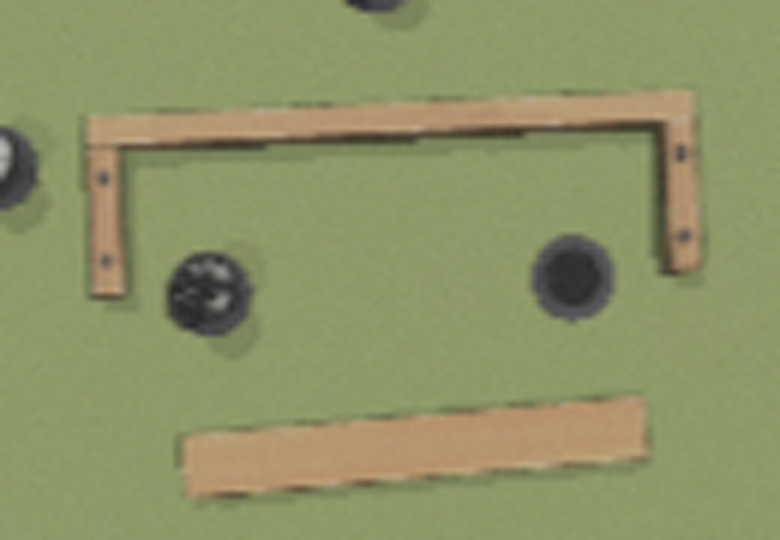

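The crop gives the bay's outer top corners at about (86,116), (692,92), (90,297) and (700,270), and the post at (208,293). I'll fit the frames and write the helpers next.

```bash
cat > h.py <<'E'
import numpy as np, cv2, json, os
from scipy.spatial.transform import Rotation as R
from station import *
def px2w(cam,uv,z):
    k=get_calibration(cam); uv=np.atleast_2d(uv).astype(float)
    d=np.c_[uv,np.ones(len(uv))]@np.linalg.inv(k["mtx"]).T
    q=k["attitude"]; d=R.from_quat([q[1],q[2],q[3],q[0]]).apply(d)
    c=k["xyz"]; return (c+d*((z-c[2])/d[:,2])[:,None])[:,:2]
def fit(model,pts):
    m,p=model.mean(0),np.mean(pts,0); a=model-m; b=pts-p
    th=np.arctan2((a[:,0]*b[:,1]-a[:,1]*b[:,0]).sum(),(a*b).sum())
    c,s=np.cos(th),np.sin(th); M=np.array([[c,-s],[s,c]])
    return p-M@m,th,np.abs(a@M.T-b).max()
if os.path.exists("bay.json"):
    B=json.load(open("bay.json")); O=np.array(B["o"]); TH=B["th"]
    M=np.array([[np.cos(TH),-np.sin(TH)],[np.sin(TH),np.cos(TH)]])
    w=lambda p:O+M@np.array(p)         # bay -> world
    b=lambda p:(np.array(p)-O)@M       # world -> bay
def quat(yaw_bay):
    best=None
    for k in(0,np.pi):
        a=yaw_bay+TH+k; q=[0,np.cos(a/2),np.sin(a/2),0]
        j=inverse_kinematics([0.5,0,0.2],q)
        if j is not None and(best is None or abs(j[6])<best[0]): best=(abs(j[6]),q)
    return best[1]
def pose(view=("top","side")):
    """batten (centre,theta) in bay frame from network ends"""
    for c in view:
        snapshot(c); e=[d for d in tip_of(c,"end_a")if d["confidence"]>.3]
        print(c,[(round(d["confidence"],2),np.round(b(d["position"][:2])*1e3).tolist()) for d in e])
        if len(e)>=2:
            p=sorted([b(d["position"][:2]) for d in e[:2]],key=lambda v:v[1])
            u=p[1]-p[0]; print("  c",np.round((p[0]+p[1])*500),"th deg",round(np.degrees(np.arctan2(u[0],u[1])),1),"L",np.linalg.norm(u).round(3))
def go(p,z,yaw=None,v=.15,thr=None):
    x=w(p); return line_to([x[0],x[1],z],None if yaw is None else quat(yaw),v=v,threshold=thr)
def hop(p,z,yaw): x=w(p); move_to([x[0],x[1],z],quat(yaw))
def st(): o=get_obs(); print("t",round(o["t"],2),"tcp bay",np.round(b(o["tcp_pos"][:2])*1e3),np.round(o["tcp_pos"][2],3),"F",np.round(o["contact_force"],1),"q7",np.round(o["q"][6],2))
E
python3 - <<'E'
from h import *
cr=lambda p:np.array(p)/6-.5*(1-1/6)+[195,140]
o,th,r=fit(np.array([[108,183],[108,-183],[0,183],[0,165],[0,-165],[0,-183]])/1e3,px2w("top",cr([[86,116],[692,92],[90,297],[125,297],[665,271],[700,270]]),.035))
print(o,np.degrees(th),r); json.dump(dict(o=o.tolist(),th=th),open("bay.json","w"))
bo,bt,r=fit(np.array([[19,140],[19,-140],[-19,-140],[-19,140]])/1e3,px2w("top",cr([[181,435],[641,398],[648,460],[187,497]]),.025))
print(bo,np.degrees(bt),r)
import h,importlib; importlib.reload(h)
print("batten bay",h.b(bo),"rel deg",np.degrees(bt-th)); print("post",h.b(px2w("top",cr([208,293]),.07)), h.b([.579,.088]))
print("socket",h.b(px2w("top",cr([572,277]),0)))
E
```

```text
[ 0.57903367 -0.02314612] 0.8887942167235312 0.003076656816259127
[ 0.48040141 -0.03174946] 3.02508884762403 0.0013321484249982085
batten bay [-0.09875385 -0.00707235] rel deg 2.1362946309004984
post [[-0.00303124  0.11167905]] [0.0016904  0.11113327]
socket [[ 0.00145163 -0.10900509]]
```

```bash
python3 - <<'E'
from h import *
move_gripper(0.0)
hop([-.045,-.125],.12,0); st()
go([-.045,-.125],.010); st()
go([-.172,-.125],.010,v=.06); st()
go([-.15,-.125],.010); go([-.15,-.125],.10); pose(); st()
cv2.imwrite("pics/side1.png",snapshot("side")[:,:,::-1])
E
```

```text
t 4.69 tcp bay [ -45. -124.] 0.12 F [-0.5  0.3  0.6] q7 -0.74
t 5.58 tcp bay [ -45. -125.] 0.011 F [ 0.1 -1.7 -1. ] q7 -0.62
t 7.84 tcp bay [-172. -125.] 0.01 F [ 1.2 -0.5 -0.4] q7 -0.48
top [(0.56, [-91.0, -148.0])]
side [(0.72, [-99.0, 129.0]), (0.55, [-91.0, -147.0])]
  c [-95.  -9.] th deg -1.7 L 0.276
t 9.09 tcp bay [-151. -125.] 0.099 F [-0.5  0.2  0.2] q7 -0.66
```

View pics/side1.png

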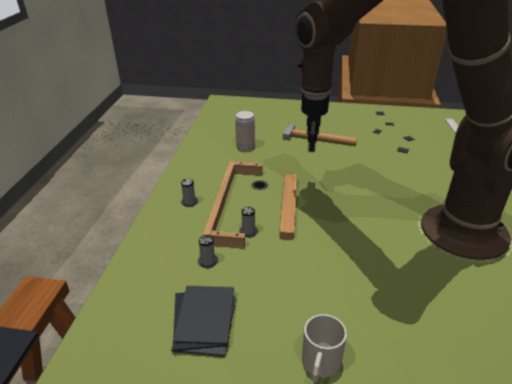

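The side view shows the batten still at (290,205), unmoved, with the gripper tip at (312,150). I'll check whether the TCP projects onto that tip.

```bash
python3 - <<'E'
from h import *
def proj(cam,p):
    k=get_calibration(cam);q=k["attitude"]
    c=R.from_quat([q[1],q[2],q[3],q[0]]).inv().apply(np.array(p)-k["xyz"]); h=k["mtx"]@c; return h[:2]/h[2]
o=get_obs(); print(o["tcp_pos"],o["tcp_rot"],o["opening"],TH,O)
for c in("side","top"): print(c,proj(c,o["tcp_pos"]),proj(c,[*w([-.095,-.149]),.02]),proj(c,[*w([-.045,-.125]),.01]),proj(c,[*w([-.172,-.125]),.01]))
im=snapshot("top"); cv2.imwrite("pics/top2.png",cv2.resize(im[130:290,180:400],None,fx=3.5,fy=3.5)[:,:,::-1])
E
```

```text
[ 0.43050295 -0.15047648  0.09942996] [ 2.81259524e-05  9.99971058e-01  7.58627715e-03 -5.74596558e-04] 0.0001347762631995269 0.015512385454509668 [ 0.57903367 -0.02314612]
side [309.62959082 157.82557449] [290.52256926 174.53550134] [273.74324459 180.21745105] [314.70975657 183.31263311]
top [299.06279434 227.49397893] [302.6553795  211.44394192] [295.12503309 198.07188218] [296.78865856 232.91777404]
```

View pics/top2.png

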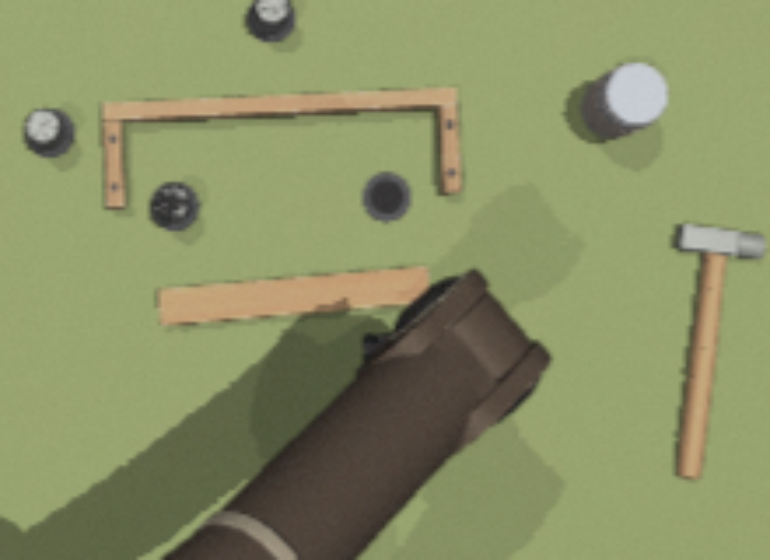

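The top view confirms the batten hasn't moved, at crop (160,305)–(428,285). The fingertip may sit higher than the reported TCP, so I'll look at the side crop.

```bash
python3 - <<'E'
from h import *
import cv2
im=cv2.imread("pics/side1.png")[90:200,250:370].copy()
im=cv2.resize(im,None,fx=5,fy=5,interpolation=cv2.INTER_CUBIC)
cv2.drawMarker(im,(int((309.6-250)*5),int((157.8-90)*5)),(0,0,255),0,20,2)
cv2.imwrite("pics/c1.png",im)
E
```

```text
(no output)
```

View pics/c1.png

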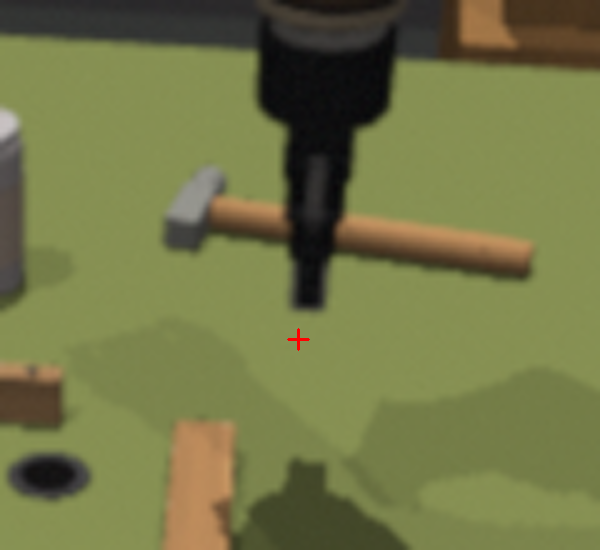

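The tip shows about 6 px (roughly 20 mm) above the red TCP mark, so the tool passed over the batten. I'll calibrate by touching the bench.

```bash
python3 - <<'E'
from h import *
go([-.15,-.15],.015,v=.2); st()
try: print(go([-.15,-.15],-.03,v=.03,thr=4))
except MotionError as e: print(e)
st(); go([-.15,-.15],.02); 
E
```

```text
t 9.78 tcp bay [-150. -150.] 0.015 F [ 0.1 -0.9  0.7] q7 -0.47
True
t 11.0 tcp bay [-150. -150.] -0.025 F [-0.2  0.6  7.3] q7 -0.4
```

```bash
python3 - <<'E'
from h import *
go([-.15,-.125],.05,v=.3); go([-.045,-.125],.05,v=.3); go([-.045,-.125],-.014); st()
go([-.172,-.125],-.014,v=.08); st()
go([-.15,-.135],-.014); go([-.15,-.135],.05,v=.2); pose(); st()
E
```

```text
t 12.82 tcp bay [ -45. -126.] -0.014 F [ 0.6 -1.4  0.4] q7 -0.59
t 14.55 tcp bay [-172. -125.] -0.014 F [-0.  -0.2 -0.1] q7 -0.43
top [(0.77, [-77.0, 111.0])]
side [(0.92, [-74.0, 112.0]), (0.83, [-210.0, -129.0]), (0.68, [-139.0, -9.0])]
  c [-142.   -9.] th deg 29.4 L 0.277
t 15.53 tcp bay [-151. -135.] 0.049 F [ 0.2 -0.6 -0.6] q7 -0.56
```

```bash
python3 - <<'E'
from h import *
c=np.array([-.142,-.009]); a=np.radians(29.4); u=np.array([np.sin(a),np.cos(a)]); n=np.array([np.cos(a),-np.sin(a)])
hop(c-.05*n,.06,-a); move_gripper(.085); st()
go(c-.05*n,-.026); st()
go(c+(.107-.030)*n,-.026,v=.08); st()
go(c+.04*n,-.026); go(c+.02*n,.05,v=.25); pose(); st()
E
```

```text
t 17.83 tcp bay [-186.   16.] 0.06 F [-0.3  0.5  0.6] q7 1.17
t 18.56 tcp bay [-185.   15.] -0.026 F [ 0.5 -0.9  0.3] q7 1.33
t 20.3 tcp bay [-75. -47.] -0.026 F [-0.3  0.4  0.9] q7 1.43
top [(0.87, [19.0, 59.0]), (0.73, [-116.0, -185.0])]
  c [-49. -63.] th deg 28.8 L 0.279
side [(0.9, [21.0, 60.0]), (0.84, [-120.0, -186.0])]
  c [-50. -63.] th deg 29.9 L 0.284
t 21.37 tcp bay [-125.  -19.] 0.049 F [-0.  -0.8  0.8] q7 1.3
```

```bash
python3 - <<'E'
from h import *
c=np.array([-.0495,-.063]); a=np.radians(29.4); u=np.array([np.sin(a),np.cos(a)])
move_gripper(.010)
hop(c-.175*u,.06,np.pi/2-a); go(c-.175*u,-.014); st()
go(c+(.074-.151)*u,-.014,v=.07); st()
go(c-.11*u,-.014); go(c-.13*u,.05,v=.25); pose(); st()
E
```

```text
t 23.56 tcp bay [-135. -215.] -0.014 F [-1.1 -0.  -0.4] q7 0.53
t 25.11 tcp bay [ -87. -130.] -0.014 F [-0.6  0.1 -0.5] q7 0.35
top [(0.97, [-82.0, -117.0]), (0.92, [52.0, 125.0])]
  c [-15.   4.] th deg 28.9 L 0.276
side [(0.97, [57.0, 123.0]), (0.74, [-79.0, -118.0])]
  c [-11.   2.] th deg 29.5 L 0.276
t 26.09 tcp bay [-114. -175.] 0.049 F [ 0.1 -0.6 -0.9] q7 0.36
```

```bash
python3 - <<'E'
from h import *
move_gripper(0)
hop([-.125,-.097],.04,0); go([-.125,-.097],-.014); st()
print(go([.02,-.097],-.014,v=.07,thr=20)); st()
go([-.01,-.09],-.014); go([-.06,-.08],.05,v=.25); pose(); st()
E
```

```text
t 27.77 tcp bay [-125.  -98.] -0.014 F [0.4 0.5 0.3] q7 -0.5
False
t 29.99 tcp bay [ 20. -97.] -0.014 F [-0.  -0.1  0.3] q7 -0.68
top [(0.77, [53.0, -125.0]), (0.6, [33.0, 153.0])]
  c [43. 14.] th deg -4.0 L 0.279
side [(0.7, [38.0, 151.0]), (0.67, [51.0, -128.0])]
  c [45. 12.] th deg -2.9 L 0.28
t 31.02 tcp bay [-60. -80.] 0.049 F [ 0.2  0.6 -0. ] q7 -0.69
```

```bash
python3 - <<'E'
from h import *
hop([-.03,.003],.05,0); move_gripper(.085); go([-.03,.003],-.026); st()
print(go([.055,.003],-.026,v=.05,thr=12)); st()
go([-.01,.003],-.026); go([-.06,.003],.06,v=.25)
hop([-.3,-.15],.2,0); pose(); st()
cv2.imwrite("pics/top9.png",cv2.resize(snapshot("top")[130:220,180:330],None,fx=5,fy=5,interpolation=cv2.INTER_CUBIC)[:,:,::-1])
E
```

```text
t 32.91 tcp bay [-30.   3.] -0.026 F [ 0.1 -1.2 -0.4] q7 -0.76
True
t 34.23 tcp bay [42.  3.] -0.027 F [ 0.3 -0.3 -0. ] q7 -0.84
top [(0.74, [73.0, -129.0]), (0.67, [72.0, 151.0])]
  c [73. 11.] th deg -0.1 L 0.28
side [(0.81, [74.0, -130.0]), (0.62, [75.0, 150.0])]
  c [74. 10.] th deg 0.4 L 0.28
t 36.67 tcp bay [-300. -150.] 0.2 F [-0.   0.2  0.4] q7 -1.37
```

View pics/top9.png

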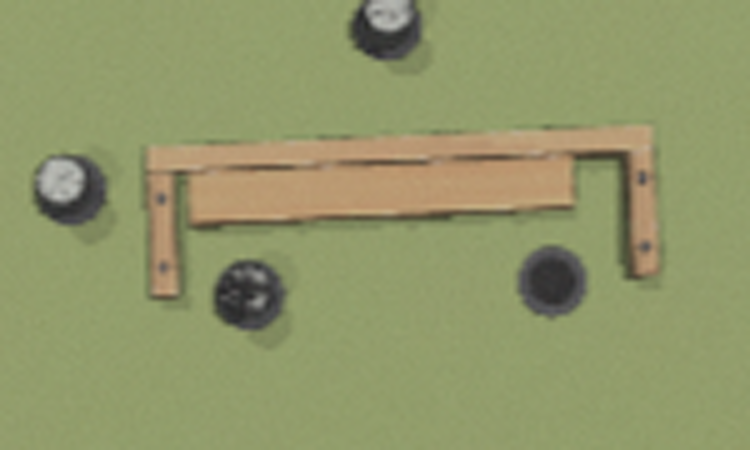

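The batten lies flat along the back fence, crop (190,200)–(572,180), between the cheeks and behind the post at (248,293). Nothing else has moved.

```bash
python3 -c "
from station import *
print(finish_job())"
```

```text
the job is handed in; nothing more can be done
None
```

The batten is stowed flat along the bay's back fence, post end in first and only by pushing; the job was handed in at about 37 s of the 72 s allowed, and the verdict isn't shown to me.

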